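# Check-weigh a slip-cast beaker and seat it in the right setter

## Robot

A 6-joint arm with a two-finger parallel gripper is mounted at the origin on the work surface. World frame = base frame: x ahead of the robot, y to its left, z up, the work surface at z = 0. Lengths are in m, angles in degrees, forces in N, time in s.
With the tool pointing down it reaches from about 0.4 to 0.825 m from the base axis. Payload 7 kg.
Tool frame: the origin (TCP) lies at the very end of the fingers, on their centre line; the grasp point (between the pads) lies 19 mm behind it; z points along the fingers, y is the line along which they close (so a half turn about z gives the same grasp; the last joint's range is limited). The gripper opens to 88 mm and grips with 3 to 60 N. Pads are 19 mm wide; open, the fingers measure 130 mm over their backs; the gripper's body (78 mm by 193 mm) begins 47 mm behind the grasp point.
Start: joints at [-52.248, 20.546, 0.682, 0, -70.136, -16.507], TCP at [0.245, -0.629, 0.227] pointing down, gripper open.
Joint ranges: [-176.03, 176.03], [-82.01, 121.73], [-58.28, 71.71], [-173.87, 95.51], [-174.79, -0.11], [-173.66, 173.66]. Speed limits (degrees/s): [136.94, 136.94, 172.46, 180, 180, 180].

## Interface

Orientations are given as [roll, pitch, yaw] about the fixed x, y, z axes, in that order (R = Rz(yaw) Ry(pitch) Rx(roll)).
In Python, from plant import ctrl gives the robot as it stands.
- The arm moves only by the tool carry_out, never from a script. Its argument "deltas" is a list that holds one entry, the list of rows, each a list of 5 numbers: the shift along the tool's x, y, z scaled (see below), then the turn about the tool's z scaled (see below), then the opening, from -1 (shut) to 1 (fully open). A call has 1 to 5 rows; each row is the pose to reach, as a shift and turn from the pose commanded when the call began, along the tool's axes at that moment, turning the shorter way round; what a row does not reach only later rows make up. The controller multiplies each number of a shift by 20 cm and each number of a turn by 2 pi rad. A row lasts 1/10 s, in which the tool goes at most 50 mm and 8.59 degrees, less where a joint would pass 70% of its speed; a pose out of reach is approached as far as the arm can. A call with a number of a shift or a turn outside -1 to 1 is refused whole. A call with a gripper value outside its range is refused whole. The fingers move at their own pace and stop on an object; the grip force is fixed at half the most. Time passes only in rows, so rows that repeat a pose let the fingers close. It gives the time, the measured TCP pose, the force, the opening and the grip force at its end, in the units of the state.
- ctrl.get_obs(): the state, without advancing time (a new reading comes with each control period).
- ctrl.snapshot(name): name is "side" or "top" or "wrist"; returns a dict with "color" (384x512x3 uint8, red, green, blue), "camera_matrix" (3x3 intrinsics, pixels), "R" (3x3) and "t" (3): a world point X has camera coordinates R X + t. Camera axes: x right, y down, z forward; pixel columns grow to the right and rows downward; lengths in m; the calibration is good to about 2 mm. A picture is of the moment at which its call begins. There is no depth.
- ctrl.close_job(): hands the job in; it is judged then, once.
Trained networks look in a picture, given as the dict that the camera call returned (one of the last four; its "shot" number tells which), for a name from the list of things; names that differ only in an ending like _2 or _b are one class to them, and where a whole thing is asked for, a point or a joint stands for the part that bears it (a point fixed in the world has none). Each returns a list of dicts, best first, with "p" (0 to 1); they miss things now and then, are a little off and sometimes report something else, mostly with a low value. They report only what shows in the picture. A call takes as long as a camera call. They do not tell look-alikes from the thing itself.
- ctrl.search_frame(picture, name): "centre" ([column, row] in pixels, amid what is visible of it).
- ctrl.silhouettes(picture, name): "mask" (384x512 bool, what is visible of it) and "centre" ([column, row] in pixels, amid what is visible of it).
- ctrl.spot_point(picture, name): "centre" ([column, row] in pixels: a listed point, or the origin of a listed thing).
The state is a dict: "clock": time; "joint_pos": joint angles; "qvel": joint speeds; "tau": joint torques, N m; "tool_pos": TCP position; "orientation": TCP orientation; "force": force on the tool from outside, world axes, zero at the start; "moment": the same for the moment, N m; "opening": finger opening in m; "gripper_force": force on a finger pad.
Only numpy, scipy, OpenCV 4.12 (cv2) and the standard library are available. Lean on these libraries where they do the work, as an engineer would, in place of code of your own. Each camera call takes 0.05 s, during which the arm holds its last target. There are 200 camera calls.

## Task

Weigh the cast beaker: set it gently upright on the pan of the beam balance, let go of it and wait until the beam has settled. If the pan sinks the beaker is too heavy: seat it gently upright, fully home, in the well of the plaster block on the square board; if the pan stays up it is light enough: seat it in the same way in the block on the round board. Feel for the well without pushing hard, never lean on the balance, let go of the beaker at the end and leave the other things where they are.

Things in the scene. Friction and masses are not known exactly. Their poses are not given: they have to be found in the camera images.
- casting: The beaker to weigh: off-white unfired cast ware, open at the top, no handle, 85 mm tall, standing upright. Round foot 44 mm across up to 28 mm height, widening to a plain round body 56 mm across from 34 mm to 85 mm height (grip it there). Origin: centre of its underside; z is up along its axis. Weighs 0.17 to 0.37 kg, unknown.
- balance: Base of the beam balance, grey, 360 x 90 mm, fixed. Origin on the table straight below the pan's centre; its x axis runs along the beam from the pan to the counterweight (pivot pillar at x = 140 mm, steel counterweight at 280 mm), so the pan is at the end with the round plate. A pointer and a white scale plate stand over the pivot, 177 mm high.
- beam (a joint): Tilt of the beam, rad: 0 is level, about -0.1 (where it starts, pan empty) is the stop with the pan up, about +0.1 the stop with the pan down. It snaps to one stop or the other within about 4 s of letting go of the load, turning freely with little friction; the tipping load is about 0.27 kg on the pan.
- pan: The pan of the balance, which stays level as the beam tilts. Flat steel plate 110 mm across, 4 mm thick, without rim. Origin on the plate's axis, 30 mm below its upper face.
- pan_top (a point): Centre of the upper face of the pan. About 139 mm above the table with the pan up, 111 mm with the pan down.
- board_square: The setter for too heavy beakers: a square wooden board 150 x 150 x 15 mm, fixed, with a 100 x 100 x 40 mm plaster block on a springy rubber pad (gives 1 mm per 3 N) at its centre, turned by an unknown angle (not the board's yaw). Origin: centre of the board's underside. A beaker fully home has its underside 39 to 40 mm above the table; on top of the block, 60 mm.
- square_top (a point): On the axis of the square board, level with the top of its block (60 mm above the table). The block's round well, 47.5 mm across with a 1.5 mm chamfer, 20 mm deep, flat-bottomed, is bored with its centre 7 mm from this point, in an unknown direction to be found by feel or sight.
- board_round: The setter for light enough beakers: a round wooden board 170 mm across, 15 mm thick, fixed, with a 100 x 100 x 40 mm plaster block on a springy rubber pad (gives 1 mm per 3 N) at its centre, turned by an unknown angle (not the board's yaw). Origin: centre of the board's underside. A beaker fully home has its underside 39 to 40 mm above the table; on top of the block, 60 mm.
- round_top (a point): On the axis of the round board, level with the top of its block (60 mm above the table). The block's round well, 47.5 mm across with a 1.5 mm chamfer, 20 mm deep, flat-bottomed, is bored with its centre 7 mm from this point, in an unknown direction to be found by feel or sight.
- mug_a: Bystander, leave alone: cast mug, 72 mm across, 100 mm tall, with a handle. Origin: centre of its underside.
- mug_b: Bystander, leave alone: cast mug, 72 mm across, 100 mm tall, with a handle. Origin: centre of its underside.
- jar: Bystander, leave alone: closed amber glass jar, 64 mm across, 90 mm tall. Origin: centre of its underside.
- mould_half: Bystander, leave alone: half of a plaster mould, 80 x 80 x 55 mm. Origin: centre of its underside.
- fettling_tool: Bystander, leave alone: spatula with a wooden handle lying flat, 190 mm long. Origin: centre of its underside.
- brush: Bystander, leave alone: wooden brush lying flat, 180 mm long. Origin: centre of its underside.
- spare_weight: Bystander, leave alone: small steel weight, 28 mm across, 38 mm tall. Origin: centre of its underside.
Not all that is in view belongs to the job. What is shaped like the casting but turquoise is not meant.

How it is judged (in metres and radians):
On the way:
1. the beaker stands on the pan, let go of, and the beam has come to rest at one of its stops (contact force between casting and pan above 1 N and contact force between the fingers and casting below 0.1 N and angle between casting's own z axis and vertical below 0.1 rad and (value of joint beam below -0.085 rad or value of joint beam above 0.085 rad) and velocity of joint beam between -0.03 and 0.03 rad/s), for 0.4 s.
At the end, for the whole second after the job is handed in: The beaker stands let go, at rest, upright (0.08 rad) and fully home in a well (underside 36 to 43 mm over the board's, within 12 mm of its centre): on the square board if over 0.27 kg, on the round one if under; from 0.252 to 0.285 kg either will do (((z of casting in the frame of board_square between 0.036 and 0.043 m and horizontal distance between casting and board_square below 0.012 m and contact force between casting and board_square above 2.47 N) or (z of casting in the frame of board_round between 0.036 and 0.043 m and horizontal distance between casting and board_round below 0.012 m and contact force between casting and board_round below 2.8 N)) and angle between casting's own z axis and vertical below 0.08 rad and linear speed of casting below 0.02 m/s and contact force between the fingers and casting below 0.1 N); the robot touches nothing.
It fails at once if the beaker is pressed on a setter board or its block with more than 25 N (contact force between casting and board_square above 25 N or contact force between casting and board_round above 25 N).
It fails at once if the pan of the balance is loaded or knocked with more than 25 N (contact force between pan and anything else above 25 N).
It fails at once if another thing on the bench is shifted by more than 40 mm (distance of any of mug_a, mug_b, jar, mould_half, fettling_tool, brush, spare_weight from where it was at the start of the episode above 0.04 m).
It also fails if it takes over 72 s, if anything falls off the work surface, if the arm or the gripper's body presses on something with over 40 N, if the wrist force passes 120 N, or if a joint passes its speed limit or range.

## Working session

There is one attempt and no reset: what is moved stays moved. The work goes in short steps, Python scripts to look and compute and a tool call to move; the robot and the scene stay as the last step left them, time stands still between calls to the robot, and variables do not carry over. Pictures are saved under pics/ and viewed, at most 10 in all, crops included, and the job is handed in when it is done.

Besides the shell and the picture viewer there is one more tool, called after "Request:" as name([rows], argument=value, ...), one row to a line, values as JSON. carry_out: Moves the arm, as the interface text tells. Its arguments: {"type":"object","properties":{"deltas":{"type":"array"}},"required":["deltas"]}

```bash
mkdir -p pics; ls; cat > h.py <<'E'
import numpy as np, cv2
from plant import ctrl
def save(p,n,crop=None,s=1):
    im=cv2.cvtColor(p["color"],cv2.COLOR_RGB2BGR)
    if crop: x0,y0,x1,y1=crop; im=im[y0:y1,x0:x1]
    if s!=1: im=cv2.resize(im,None,fx=s,fy=s,interpolation=cv2.INTER_CUBIC)
    cv2.imwrite("pics/"+n,im)
def ray(p,uv):
    K,R,t=p["camera_matrix"],p["R"],p["t"]
    R=np.array(R);t=np.array(t)
    d=R.T@np.linalg.inv(K)@np.array([uv[0],uv[1],1.]); return -R.T@t,d/np.linalg.norm(d)
def onz(p,uv,z):
    c,d=ray(p,uv); return c+d*(z-c[2])/d[2]
def proj(p,X):
    x=np.array(p["R"])@np.array(X)+np.array(p["t"]); x=np.array(p["camera_matrix"])@x; return x[:2]/x[2]
def tri(a):
    A=np.zeros((3,3));b=np.zeros(3)
    for p,uv in a:
        c,d=ray(p,uv);M=np.eye(3)-np.outer(d,d);A+=M;b+=M@c
    X=np.linalg.solve(A,b); return X,[np.linalg.norm(proj(p,X)-uv) for p,uv in a]
E
python3 - <<'E'
from h import *
top=ctrl.snapshot("top"); side=ctrl.snapshot("side")
import pickle; pickle.dump((top,side),open("s.pkl","wb"))
big=np.hstack([top["color"],side["color"]])
save(top,"top1.png",s=1.5); save(side,"side1.png",s=1.5)
for n in ["casting","pan_top","square_top","round_top","balance","board_square","board_round","mug_a","jar","mould_half","spare_weight","brush","fettling_tool"]:
    for nm,p in (("top",top),("side",side)):
        print(n,nm,[(np.round(r["centre"]).tolist(),round(r["p"],2),np.round(onz(p,r["centre"],{"pan_top":.139,"square_top":.06,"round_top":.06}.get(n,0)),3)[:2].tolist()) for r in ctrl.spot_point(p,n)[:3]])
print(ctrl.get_obs())
E
```

```text
pics
casting top [([216.0, 198.0], 0.72, [0.542, 0.124]), ([227.0, 233.0], 0.64, [0.435, 0.091]), ([264.0, 224.0], 0.56, [0.461, -0.02])]
casting side [([292.0, 251.0], 0.97, [0.436, 0.095]), ([284.0, 226.0], 0.89, [0.461, -0.007]), ([257.0, 196.0], 0.68, [0.547, -0.14])]
pan_top top [([247.0, 152.0], 0.6, [0.656, 0.02])]
pan_top side [([205.0, 184.0], 0.96, [0.663, 0.026])]
square_top top [([149.0, 204.0], 0.71, [0.528, 0.307]), ([140.0, 149.0], 0.62, [0.686, 0.332])]
square_top side [([245.0, 290.0], 0.78, [0.532, 0.301]), ([208.0, 184.0], 0.39, [0.68, -0.094])]
round_top top [([367.0, 210.0], 0.81, [0.496, -0.309]), ([226.0, 234.0], 0.17, [0.438, 0.087])]
round_top side [([277.0, 149.0], 0.81, [0.502, -0.319])]
balance top [([252.0, 159.0], 0.94, [0.655, 0.01])]
balance side [([209.0, 228.0], 0.86, [0.66, 0.023])]
board_square top [([153.0, 201.0], 0.66, [0.536, 0.313])]
board_square side [([247.0, 312.0], 0.91, [0.526, 0.305])]
board_round top [([362.0, 211.0], 0.59, [0.492, -0.309])]
board_round side [([276.0, 168.0], 0.82, [0.502, -0.308])]
mug_a top [([191.0, 148.0], 0.85, [0.
[... 836 characters left out ...]
0.92, [0.324, -0.192])]
{'clock': 1.4, 'joint_pos': array([-5.22474652e+01,  2.05486641e+01,  6.80168283e-01,  5.93157836e-04,
       -7.01352692e+01, -1.65092848e+01]), 'qvel': array([-0.01922331,  0.03501597,  0.00985494,  0.00758665, -0.09085056,
        0.12749758]), 'tau': array([ 3.04478614e-03, -5.82381499e+01,  2.93292528e+01,  7.00180024e+00,
        1.24847871e-02, -3.14131228e-05]), 'tool_pos': array([ 0.24456304, -0.62910425,  0.22652346]), 'orientation': array([ 1.79996549e+02, -1.60477913e-03, -1.58756548e+02]), 'force': array([-0.32720646, -0.60779939, -0.32247078]), 'moment': array([-0.06092391, -0.01029947,  0.01248933]), 'gripper_force': 0.0, 'opening': 0.08786885395887606}
```

View pics.

View pics/top1.png

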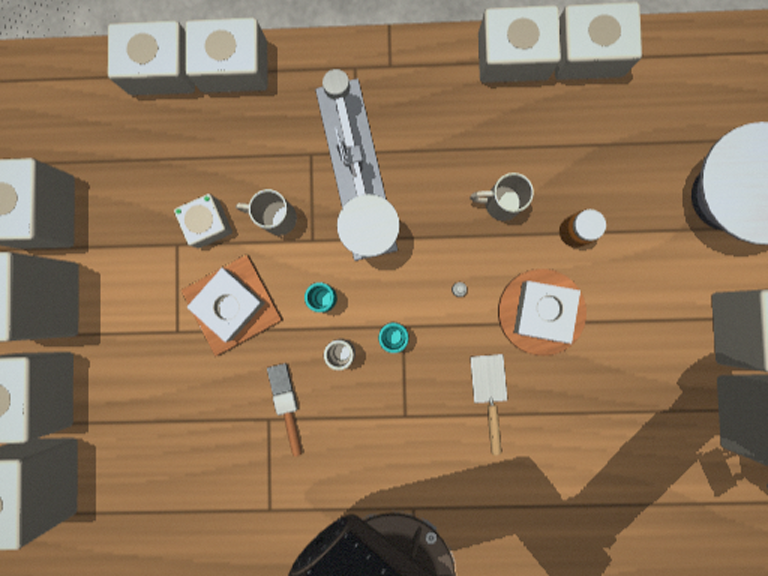

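View pics/side1.png

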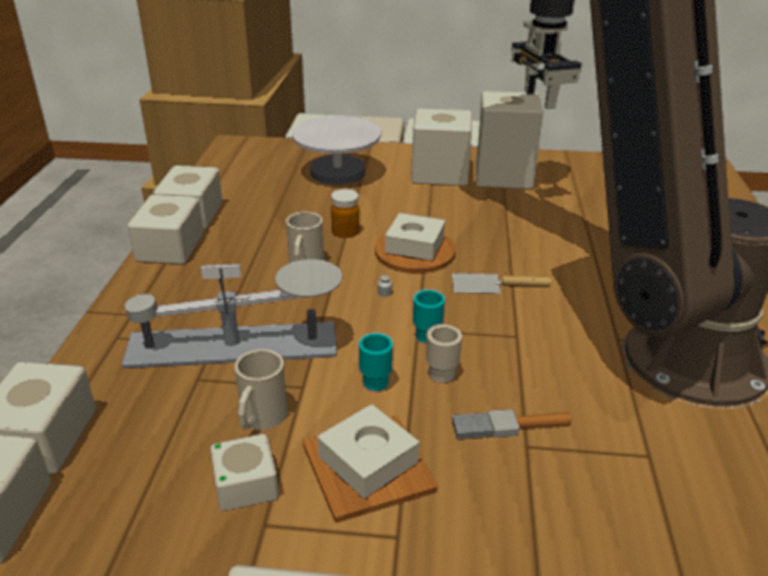

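The casting candidates are the off-white beaker at top (227,236) / side (295,236), and two turquoise look-alikes at top (214,198) and (263,225). The off-white one fits the description. The boards are square at top (153,203) and round at top (363,207). The pan is at top (245,151).

```bash
python3 - <<'E'
from h import *; import pickle
top,side=pickle.load(open("s.pkl","rb"))
save(side,"crop1.png",(225,180,325,270),6)
for n,a,b in [("casting",(227,233),(292,251)),("pan",(247,152),(205,184)),("sq",(149,204),(245,290)),("rd",(367,210),(277,149)),("rimcast",(226.7,235),(295.5,221.5)),("panedge",(245.3,150.5),(205.5,184.5)),
 ("sqwell",(152.3,205),(248.5,290.5)),("rdwell",(365.5,205.3),(275.5,152.3))]:
    X,e=tri([(top,a),(side,b)]); print(n,X.round(4),np.round(e,1))
w=ctrl.snapshot("wrist"); R=np.array(w["R"]); o=ctrl.get_obs()
print("cam pos",-R.T@w["t"],"axes",R.round(3),w["camera_matrix"],o["tool_pos"])
# counterweight
print(onz(top,(336/1.5,82/1.5),.16))
E
```

```text
casting [ 0.4364  0.0922 -0.001 ] [0.2 0.3]
pan [0.6595 0.0212 0.1359] [1.4 1.5]
sq [0.5288 0.3052 0.0644] [0.6 0.9]
rd [ 0.4976 -0.3048  0.0689] [1.  0.9]
rimcast [0.4347 0.0842 0.085 ] [0.5 0.6]
panedge [0.6605 0.0252 0.1374] [0.3 0.3]
sqwell [0.5241 0.2981 0.0566] [0. 0.]
rdwell [ 0.5063 -0.305   0.0567] [0.6 0.5]
cam pos [ 0.18285677 -0.65327622  0.38444471] axes [[-0.362  0.932 -0.   ]
 [ 0.903  0.351  0.248]
 [ 0.231  0.09  -0.969]] [[288.2555606    0.         253.51627758]
 [  0.         288.2555606  195.71622842]
 [  0.           0.           1.        ]] [ 0.24457945 -0.62909719  0.22654819]
[0.90947941 0.07362787 0.16      ]
```

View pics/crop1.png

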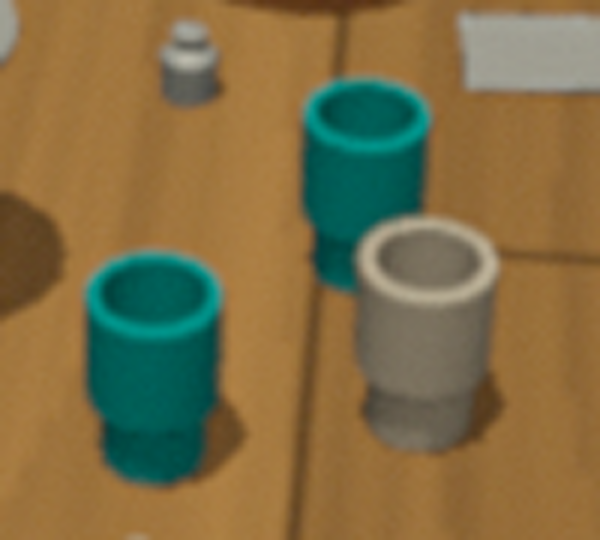

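The crop confirms that the off-white beaker is the casting, with turquoise ones at its left and behind it. Its base is at about (0.436, 0.09). I'll go via the round board.

Request:
carry_out([
  [[-0.86,0.52,0,0,1],[-0.86,0.52,0,0,1],[-0.86,0.52,0,0,1],[-0.86,0.52,0,0,1],[-0.86,0.52,0,0,1]],
])

```text
clock: 1.95
tool_pos: [0.3703, -0.4662, 0.2272]
orientation: [-180.0, 0.1, -158.5]
force: [0.3, -1.0, 0.7]
opening: 0.0878
gripper_force: 0.0
```

Request:
carry_out([
  [[-0.86,0.52,0,0,1],[-0.86,0.52,0,0,1],[-0.86,0.52,0,0,1],[-0.86,0.52,0,0,1],[-0.86,0.52,0,0,1]],
])

```text
clock: 2.45
tool_pos: [0.4928, -0.3071, 0.2267]
orientation: [-180.0, 0.1, -158.5]
force: [-0.5, -0.5, -0.6]
opening: 0.0878
gripper_force: 0.0
```

```bash
python3 - <<'E'
from h import *; import pickle
w=ctrl.snapshot("wrist"); pickle.dump(w,open("w1.pkl","wb")); c=proj(w,(0.5,-0.307,.06)).astype(int); print(c)
x0,y0=max(c[0]-75,0),max(c[1]-75,0); print(x0,y0)
save(w,"w1.png",(x0,y0,x0+150,y0+150),4)
for n in ("round_top","board_round"):
    print(n,[(r["centre"],r["p"],onz(w,r["centre"],.06 if n=="round_top" else 0).round(4)) for r in ctrl.spot_point(w,n)[:2]])
E
```

```text
[251 187]
176 112
round_top [([250.9, 191.3], 0.66, array([ 0.505 , -0.3059,  0.06  ]))]
board_round [([253.5, 176.8], 0.85, array([ 0.4986, -0.3053,  0.    ]))]
```

View pics/w1.png

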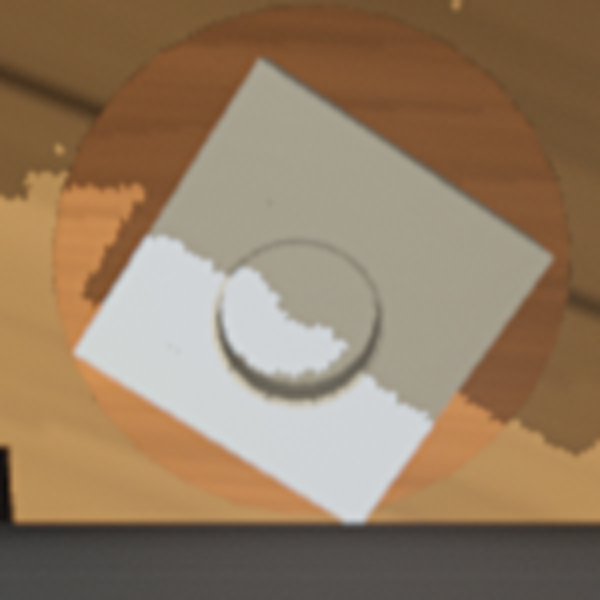

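Request:
carry_out([
  [[-0.45,0.98,0,-0.05,1],[-0.45,0.98,0,-0.05,1],[-0.45,0.98,0,-0.05,1],[-0.45,0.98,0,-0.05,1],[-0.45,0.98,0,-0.05,1]],
])

```text
clock: 3.1
tool_pos: [0.5023, -0.0936, 0.227]
orientation: [-180.0, 0.1, -140.7]
force: [-0.1, -0.3, 1.0]
opening: 0.0877
gripper_force: 0.0
```

The round block's well shows at about (250,192) in the full frame, with the block centre at about (254,186).

Request:
carry_out([
  [[-0.32,0.92,0,-0.058,1],[-0.32,0.92,0,-0.058,1],[-0.32,0.92,0,-0.058,1],[-0.32,0.92,0,-0.058,1],[-0.32,0.92,0,-0.058,1]],
])

```text
clock: 3.6
tool_pos: [0.4349, 0.0902, 0.2271]
orientation: [-180.0, 0.1, -119.7]
force: [0.6, -1.0, 0.9]
opening: 0.0874
gripper_force: 0.0
```

```bash
python3 - <<'E'
from h import *; import pickle
w1=pickle.load(open("w1.pkl","rb"))
print("rd well",onz(w1,(250.1,192.),.06).round(4),"block",onz(w1,(253.7,186),.06).round(4))
o=ctrl.get_obs(); print(o["tool_pos"],o["orientation"],o["joint_pos"].round(1))
w=ctrl.snapshot("wrist"); pickle.dump(w,open("w2.pkl","wb"))
for n in ("casting",):
    print([(r["centre"],r["p"],onz(w,r["centre"],0).round(4)) for r in ctrl.spot_point(w,n)[:3]])
    for r in ctrl.silhouettes(w,n)[:3]:
        print(r["centre"],r["p"],r["mask"].sum(), cv2.boundingRect(r["mask"].astype(np.uint8)))
print(proj(w,(0.435,0.089,.085)))
c=proj(w,(0.435,0.089,.085)).astype(int);x0,y0=max(c[0]-65,0),max(c[1]-65,0);print(x0,y0)
save(w,"w2.png",(x0,y0,x0+130,y0+130),4)
E
```

```text
rd well [ 0.5061 -0.3065  0.06  ] block [ 0.498  -0.3052  0.06  ]
[0.43485454 0.09016573 0.22710531] [-1.79978899e+02  9.86355260e-02 -1.19692163e+02] [ 37.3  -2.  -26.8  -0.  -65.  -67. ]
[([253.7, 169.9], 0.97, array([0.4334, 0.0872, 0.    ])), ([197.4, 113.5], 0.92, array([ 0.4599, -0.0122,  0.    ])), ([202.8, 228.2], 0.61, array([0.5376, 0.124 , 0.    ]))]
[195.1, 230.6] 0.95 1055 (177, 214, 41, 61)
[255.1, 180.0] 0.87 2144 (231, 154, 51, 54)
[184.1, 111.2] 0.7 2660 (154, 82, 60, 57)
[253.21065107 185.13899651]
188 120
```

View pics/w2.png

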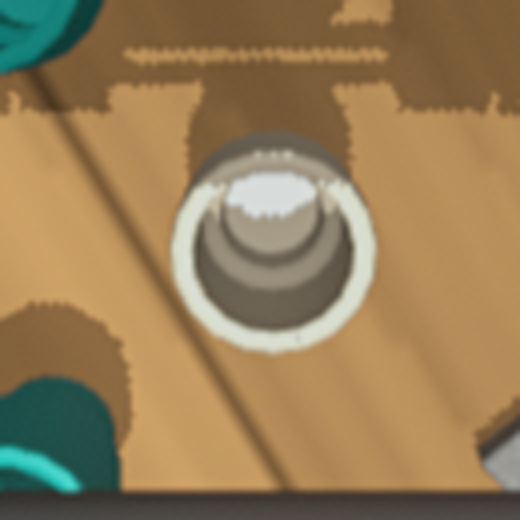

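The casting's rim is centred at about (256,183) in the wrist image, which puts it at (0.432, 0.088). I'll descend and grasp.

Request:
carry_out([
  [[0.016,0.007,0.3,0,1],[0.016,0.007,0.5,0,1],[0.016,0.007,0.7,0,1],[0.016,0.007,0.85,0,1],[0.016,0.007,0.91,0,1]],
])

```text
clock: 4.25
tool_pos: [0.4318, 0.0824, 0.0416]
orientation: [179.9, -0.3, -120.1]
force: [-0.2, 0.7, 1.4]
opening: 0.088
gripper_force: 0.0
```

Request:
carry_out([
  [[0,0,0,0,1],[0,0,0,0,0.4],[0,0,0,0,0.2],[0,0,0,0,0],[0,0,0,0,-0.2]],
])

```text
clock: 4.75
tool_pos: [0.4334, 0.0858, 0.0454]
orientation: [-180.0, 0.1, -119.9]
force: [-4.3, 2.9, 3.1]
opening: 0.0614
gripper_force: 2.1
```

Request:
carry_out([
  [[0,0,0,0,-1],[0,0,0,0,-1],[0,0,0,0,-1],[0,0,0,0,-1],[0,0,0,0,-1]],
])

```text
clock: 5.25
tool_pos: [0.4331, 0.0859, 0.0451]
orientation: [-180.0, 0.0, -119.8]
force: [-3.4, 0.5, 7.7]
opening: 0.0555
gripper_force: 30.0
```

Request:
carry_out([
  [[0,0,-0.1,0,-1],[0,0,-0.3,0,-1],[0,0,-0.55,0,-1],[0,0,-0.78,0,-1],[0,0,-0.9,0,-1]],
])

```text
clock: 5.75
tool_pos: [0.4341, 0.0861, 0.2286]
orientation: [-179.8, 0.3, -119.8]
force: [0.8, 0.6, -3.0]
opening: 0.0554
gripper_force: 30.0
```

Request:
carry_out([
  [[-0.04,-0.15,0,0,-1],[-0.1,-0.35,0,0,-1],[-0.145,-0.57,0,0,-1],[-0.145,-0.57,0,0,-1],[-0.145,-0.57,0,0,-1]],
])

```text
clock: 6.25
tool_pos: [0.5463, 0.0534, 0.2231]
orientation: [179.9, -0.1, -120.0]
force: [-0.5, -0.3, -3.5]
opening: 0.0556
gripper_force: 30.0
```

Request:
carry_out([
  [[-0.04,-0.15,0,0,-1],[-0.1,-0.35,0,0,-1],[-0.145,-0.57,0,0,-1],[-0.145,-0.57,0,0,-1],[-0.145,-0.57,0,0,-1]],
])

```text
clock: 6.75
tool_pos: [0.659, 0.0224, 0.2234]
orientation: [179.9, -0.1, -119.9]
force: [-1.5, 0.6, -2.8]
opening: 0.0553
gripper_force: 30.0
```

```bash
python3 - <<'E'
from h import *
f=[]
s=ctrl.snapshot("side"); top=ctrl.snapshot("top")
save(s,"s2.png",(140,60,300,220),4)
for i in range(3): o=ctrl.get_obs(); f.append(o["force"].round(2))
print(f,o["tool_pos"],o["orientation"],o["clock"])
for n in ("pan_top","casting"):
  a=ctrl.spot_point(s,n)[:2]; b=ctrl.spot_point(top,n)[:2]; print(n,a,b)
  if a and b: print(tri([(s,a[0]["centre"]),(top,b[0]["centre"])]))
E
```

```text
[array([-0.44, -0.85, -2.05]), array([-0.44, -0.85, -2.05]), array([-0.44, -0.85, -2.05])] [0.6584146  0.02279166 0.2246187 ] [ 1.79964942e+02 -9.71276292e-03 -1.19844365e+02] 6.85
pan_top [{'centre': [206.3, 181.4], 'p': 0.62}] [{'centre': [246.4, 149.3], 'p': 0.9}, {'centre': [188.6, 147.5], 'p': 0.63}]
(array([0.66053526, 0.02173135, 0.14463459]), [np.float64(0.40663322576058464), np.float64(0.38852111550258167)])
casting [{'centre': [202.2, 171.9], 'p': 0.78}, {'centre': [253.0, 254.1], 'p': 0.76}] [{'centre': [218.3, 198.9], 'p': 0.79}, {'centre': [264.8, 223.4], 'p': 0.51}]
(array([0.59049188, 0.09941884, 0.22313341]), [np.float64(26.54779382019442), np.float64(25.00351639421893)])
```

View pics/s2.png

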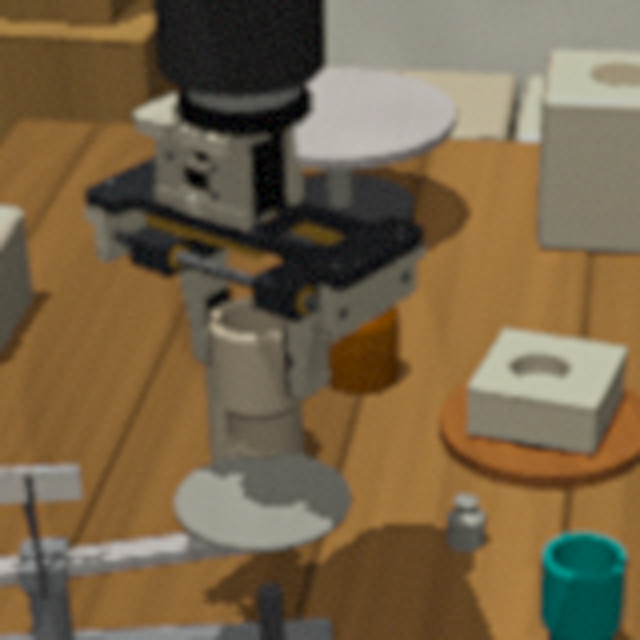

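The side view shows the beaker held upright about 40 mm over the pan, and the beam is still pan-up. I'll lower it slowly.

Request:
carry_out([
  [[0,0,0.07,0,-1],[0,0,0.12,0,-1],[0,0,0.16,0,-1],[0,0,0.17,0,-1],[0,0,0.17,0,-1]],
])

```text
clock: 7.55
tool_pos: [0.6594, 0.0222, 0.1898]
orientation: [180.0, -0.1, -119.9]
force: [0.5, -0.1, -1.4]
opening: 0.0553
gripper_force: 30.0
```

Request:
carry_out([
  [[0,0,0.01,0,-1],[0,0,0.015,0,-1],[0,0,0.02,0,-1],[0,0,0.02,0,-1],[0,0,0.02,0,-1]],
])

```text
clock: 8.05
tool_pos: [0.6597, 0.0223, 0.1867]
orientation: [-180.0, 0.0, -119.9]
force: [-0.3, 0.4, -1.8]
opening: 0.0556
gripper_force: 30.0
```

Request:
carry_out([
  [[0,0,0.003,0,-1],[0,0,0.006,0,-1],[0,0,0.008,0,-1],[0,0,0.008,0,-1],[0,0,0.008,0,-1]],
])

```text
clock: 8.55
tool_pos: [0.6597, 0.0223, 0.185]
orientation: [-180.0, -0.0, -119.9]
force: [0.1, -0.2, -2.7]
opening: 0.0556
gripper_force: 30.0
```

Request:
carry_out([
  [[0,0,0.003,0,-1],[0,0,0.006,0,-1],[0,0,0.008,0,-1],[0,0,0.008,0,-1],[0,0,0.008,0,-1]],
])

```text
clock: 9.05
tool_pos: [0.6596, 0.0223, 0.1836]
orientation: [-180.0, 0.0, -119.9]
force: [-1.4, 0.4, 0.6]
opening: 0.0559
gripper_force: 30.0
```

```bash
python3 - <<'E'
from h import *
f=[]
for i in range(4): ctrl.snapshot("side"); f.append(ctrl.get_obs()["force"][2])
print(np.round(f,2),np.mean(f))
E
```

```text
[ 0.7   1.09  0.5  -0.08] 0.550150174261103
```

The weight is off the wrist, so the beaker is on the pan. I'll release it.

Request:
carry_out([
  [[0,0,0,0,0.3],[0,0,0,0,0.4],[0,0,0,0,0.6],[0,0,0,0,0.9],[0,0,0,0,1]],
])

```text
clock: 9.75
tool_pos: [0.6597, 0.0223, 0.1834]
orientation: [-180.0, 0.0, -119.9]
force: [0.7, -0.2, -0.7]
opening: 0.0799
gripper_force: 0.0
```

Request:
carry_out([
  [[0,0,0,0,1],[0,0,0,0,1],[0,0,0,0,1],[0,0,0,0,1],[0,0,0,0,1]],
])

```text
clock: 10.25
tool_pos: [0.6596, 0.0223, 0.1834]
orientation: [-180.0, 0.0, -119.9]
force: [0.1, -0.4, 0.5]
opening: 0.088
gripper_force: 0.0
```

Request:
carry_out([
  [[0,0,-0.05,0,1],[0,0,-0.12,0,1],[0,0,-0.2,0,1],[0,0,-0.35,0,1],[0,0,-0.5,0,1]],
])

```text
clock: 10.75
tool_pos: [0.6596, 0.0222, 0.2857]
orientation: [-180.0, 0.0, -119.9]
force: [0.4, 0.7, 0.4]
opening: 0.088
gripper_force: 0.0
```

Request:
carry_out([
  [[0,0,0,0,1],[0,0,0,0,1],[0,0,0,0,1],[0,0,0,0,1],[0,0,0,0,1]],
])

```text
clock: 11.25
tool_pos: [0.6594, 0.0223, 0.2826]
orientation: [179.9, -0.1, -119.9]
force: [0.0, 0.8, 0.0]
opening: 0.0879
gripper_force: 0.0
```

```bash
python3 - <<'E'
from h import *
s=ctrl.snapshot("side"); o=ctrl.get_obs(); print(o["clock"],o["tool_pos"],o["force"])
save(s,"s3.png",(70,110,250,245),4)
w=ctrl.snapshot("wrist"); import pickle; pickle.dump((s,w),open("w3.pkl","wb"))
for n in ("casting","pan_top"):
    for p in (s,w): print(n,[(r["centre"],round(r["p"],2)) for r in ctrl.spot_point(p,n)[:3]])
E
```

```text
11.3 [0.65942248 0.02225633 0.28274001] [ 0.36624247 -0.11340462 -0.90174951]
casting [([254.0, 252.4], 0.91), ([204.1, 182.6], 0.77), ([285.4, 225.4], 0.63)]
casting [([360.7, 75.9], 0.92), ([352.4, 183.4], 0.63), ([253.0, 185.9], 0.55)]
pan_top [([205.9, 181.8], 0.83)]
pan_top []
```

View pics/s3.png

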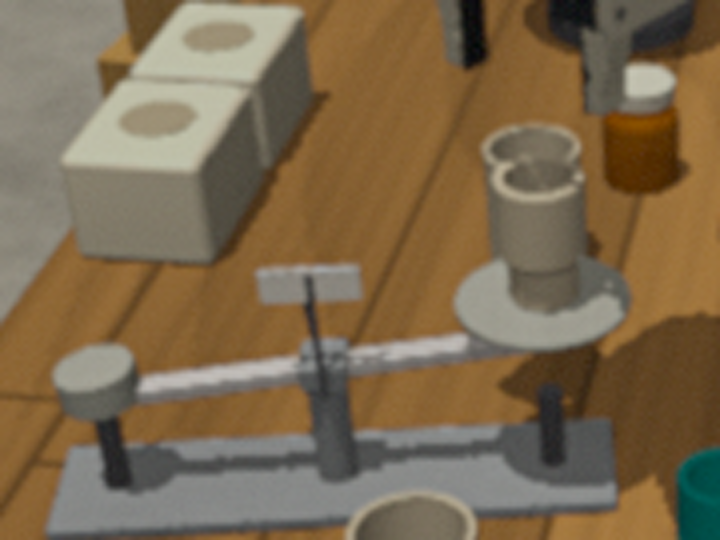

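The beam still shows the pan up at 1.7 s after release. I'll use the settling time for a closer look at the round well at the present yaw, then check the beam again.

Request:
carry_out([
  [[0.9,-0.08,0,0,1],[0.9,-0.08,0,0,1],[0.9,-0.08,0,0,1],[0.9,-0.08,0,0,1],[0.9,-0.08,0,0,1]],
])

```text
clock: 12.05
tool_pos: [0.5821, -0.1448, 0.2841]
orientation: [-180.0, -0.0, -120.1]
force: [1.1, -0.0, 0.4]
opening: 0.0879
gripper_force: 0.0
```

Request:
carry_out([
  [[0.9,-0.08,0.41,0,1],[0.9,-0.08,0.41,0,1],[0.9,-0.08,0.41,0,1],[0.9,-0.08,0.41,0,1],[0.9,-0.08,0.41,0,1]],
])

```text
clock: 12.55
tool_pos: [0.5045, -0.3084, 0.1982]
orientation: [179.7, -0.1, -120.1]
force: [-0.3, 0.4, 0.3]
opening: 0.0878
gripper_force: 0.0
```

Request:
carry_out([
  [[0,0,0,0,1],[0,0,0,0,1],[0,0,0,0,1],[0,0,0,0,1],[0,0,0,0,1]],
])

```text
clock: 13.05
tool_pos: [0.5086, -0.3051, 0.2018]
orientation: [-180.0, 0.0, -119.8]
force: [0.4, 0.4, 0.0]
opening: 0.0875
gripper_force: 0.0
```

```bash
python3 - <<'E'
from h import *; import pickle
w=ctrl.snapshot("wrist"); o=ctrl.get_obs(); print(o["tool_pos"],o["orientation"])
for i in range(25): s=ctrl.snapshot("side")
pickle.dump((s,w),open("w4.pkl","wb"))
c=proj(w,(0.506,-0.3065,.06)).astype(int);x0,y0=c[0]-45,c[1]-45
a=cv2.resize(w["color"][y0:y0+90,x0:x0+90],None,fx=5,fy=5,interpolation=cv2.INTER_CUBIC)
b=cv2.resize(s["color"][130:220,80:180+50],None,fx=2.3,fy=2.3)
b=cv2.copyMakeBorder(b,0,450-b.shape[0],0,0,cv2.BORDER_CONSTANT)
cv2.imwrite("pics/w4.png",cv2.cvtColor(np.hstack([a,b]),cv2.COLOR_RGB2BGR)); print(x0,y0,proj(w,(0.506,-0.3065,.06)),ctrl.get_obs()["clock"])
print([(r["centre"],r["p"]) for r in ctrl.spot_point(s,"pan_top")])
E
```

```text
[ 0.50851177 -0.30517997  0.20167024] [-1.79970839e+02  9.66514604e-03 -1.19811731e+02]
210 138 [255.38938581 183.94636035] 14.35
[([204.5, 185.1], 0.61)]
```

View pics/w4.png

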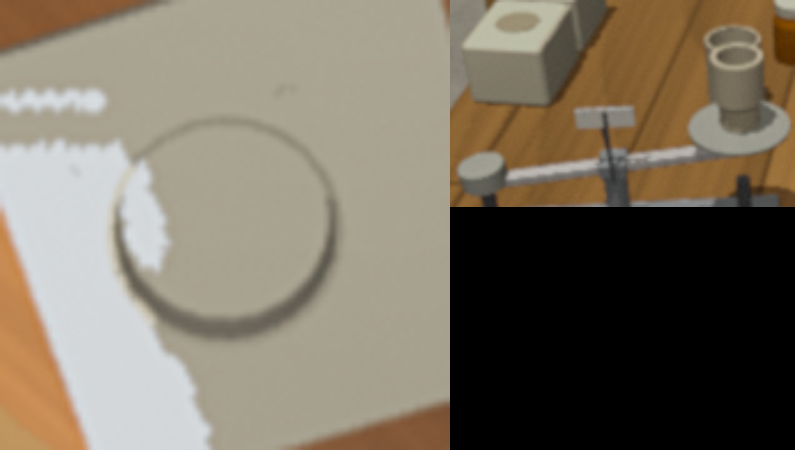

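The beam is still pan-up 4.7 s after release, with the pointer leaning and the counterweight on its post. The beaker is light enough, so it goes on the round board. The well is centred at about (254.8,183.3), giving (0.5062, -0.3073). Next I'll compare the wrist camera's bias with the released beaker seen in the earlier wrist picture.

```bash
python3 - <<'E'
from h import *; import pickle
s,w=pickle.load(open("w3.pkl","rb"))
c=proj(w,(0.6595,0.0223,.2235));print(c);x0,y0=int(c[0])-50,int(c[1])-50;print(x0,y0)
save(w,"w3.png",(x0,y0,x0+100,y0+100),5)
for d in ((.001,0),(0,.001)):
    print(proj(w,(0.6595+d[0],0.0223+d[1],.2235))-c)
E
```

```text
[253.77135557 209.17436974]
203 159
[-1.10124775  0.60634871]
[0.63260212 1.05366787]
```

View pics/w3.png

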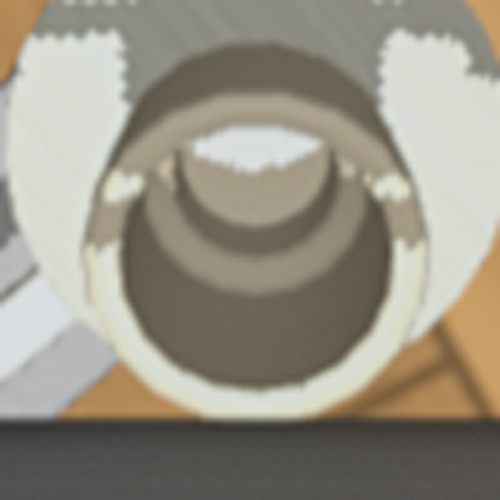

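Request:
carry_out([
  [[-0.9,0.08,-0.41,0,1],[-0.9,0.08,-0.41,0,1],[-0.9,0.08,-0.41,0,1],[-0.9,0.08,-0.41,0,1],[-0.9,0.08,-0.41,0,1]],
])

```text
clock: 14.9
tool_pos: [0.587, -0.138, 0.2863]
orientation: [-179.7, 0.1, -119.6]
force: [-0.5, -1.0, 0.4]
opening: 0.0878
gripper_force: 0.0
```

The rim is at about (253.8,210.2) against a predicted (253.8,209.2), so the beaker sits about 1 mm to -x in the tool frame. I'll return, regrip and lift.

Request:
carry_out([
  [[-0.9,0.08,0,0,1],[-0.9,0.08,0,0,1],[-0.9,0.08,0,0,1],[-0.9,0.08,0,0,1],[-0.9,0.08,0,0,1]],
])

```text
clock: 15.4
tool_pos: [0.6606, 0.0257, 0.2818]
orientation: [179.9, -0.0, -119.7]
force: [0.2, 0.0, -0.7]
opening: 0.0874
gripper_force: 0.0
```

Request:
carry_out([
  [[0,0,0,0,1],[0,0,0,0,1],[0,0,0,0,1],[0,0,0,0,1]],
])

```text
clock: 15.8
tool_pos: [0.6594, 0.0213, 0.2837]
orientation: [-180.0, 0.0, -119.9]
force: [0.0, 0.8, 0.1]
opening: 0.0878
gripper_force: 0.0
```

Request:
carry_out([
  [[-0.005,0.001,0.15,0,1],[-0.005,0.001,0.3,0,1],[-0.005,0.001,0.42,0,1],[-0.005,0.001,0.48,0,1],[-0.005,0.001,0.495,0,1]],
])

```text
clock: 16.3
tool_pos: [0.6593, 0.0227, 0.1832]
orientation: [179.9, -0.1, -119.9]
force: [-0.0, -0.9, 0.1]
opening: 0.0874
gripper_force: 0.0
```

Request:
carry_out([
  [[0,0,0,0,0.7],[0,0,0,0,0.5],[0,0,0,0,0.35],[0,0,0,0,0.28],[0,0,0,0,0.2]],
])

```text
clock: 16.8
tool_pos: [0.6601, 0.0234, 0.1849]
orientation: [-180.0, 0.0, -119.9]
force: [0.1, -0.1, 0.3]
opening: 0.0556
gripper_force: 30.0
```

Request:
carry_out([
  [[0,0,0,0,-1],[0,0,0,0,-1],[0,0,0,0,-1],[0,0,0,0,-1]],
])

```text
clock: 17.2
tool_pos: [0.66, 0.0234, 0.1844]
orientation: [-180.0, 0.0, -119.9]
force: [-0.1, 0.5, 0.3]
opening: 0.0554
gripper_force: 30.0
```

Request:
carry_out([
  [[0,0,-0.02,0,-1],[0,0,-0.06,0,-1],[0,0,-0.12,0,-1],[0,0,-0.2,0,-1],[0,0,-0.2,0,-1]],
])

```text
clock: 17.7
tool_pos: [0.6614, 0.0234, 0.2277]
orientation: [-179.8, 0.2, -119.9]
force: [-0.2, 0.4, -2.9]
opening: 0.0558
gripper_force: 30.0
```

Request:
carry_out([
  [[0.2,-0.02,0,0,-1],[0.45,-0.04,0,0,-1],[0.7,-0.06,0,0,-1],[0.908,-0.079,0,0,-1],[0.908,-0.079,0,0,-1]],
])

```text
clock: 18.2
tool_pos: [0.5806, -0.1458, 0.2246]
orientation: [180.0, -0.0, -120.1]
force: [1.0, -0.0, -2.7]
opening: 0.0555
gripper_force: 30.0
```

Request:
carry_out([
  [[0.2,-0.02,0.05,0,-1],[0.45,-0.04,0.15,0,-1],[0.7,-0.06,0.25,0,-1],[0.908,-0.079,0.35,0,-1],[0.908,-0.079,0.4,0,-1]],
])

```text
clock: 18.7
tool_pos: [0.5034, -0.3103, 0.1424]
orientation: [179.8, -0.0, -120.1]
force: [-0.6, 1.1, -2.2]
opening: 0.0557
gripper_force: 30.0
```

Request:
carry_out([
  [[0,0,0,0,-1],[0,0,0,0,-1],[0,0,0,0,-1],[0,0,0,0,-1],[0,0,0,0,-1]],
])

```text
clock: 19.2
tool_pos: [0.5073, -0.3067, 0.1451]
orientation: [-179.9, 0.0, -119.8]
force: [0.2, -0.9, -2.6]
opening: 0.0553
gripper_force: 30.0
```

Request:
carry_out([
  [[0.005,0.003,0.05,0,-1],[0.005,0.003,0.1,0,-1],[0.005,0.003,0.15,0,-1],[0.005,0.003,0.175,0,-1],[0.005,0.003,0.175,0,-1]],
])

```text
clock: 19.7
tool_pos: [0.5047, -0.3078, 0.1079]
orientation: [179.9, -0.0, -119.9]
force: [0.0, -0.6, -2.4]
opening: 0.0558
gripper_force: 30.0
```

Request:
carry_out([
  [[0,0,0.005,0,-1],[0,0,0.01,0,-1],[0,0,0.015,0,-1],[0,0,0.018,0,-1],[0,0,0.018,0,-1]],
])

```text
clock: 20.2
tool_pos: [0.5055, -0.308, 0.1059]
orientation: [-180.0, 0.0, -119.9]
force: [0.1, -0.7, -1.7]
opening: 0.0556
gripper_force: 30.0
```

Request:
carry_out([
  [[-0.004,-0.001,0,0,-1],[-0.004,-0.001,0.005,0,-1],[-0.004,-0.001,0.01,0,-1],[-0.004,-0.001,0.015,0,-1],[-0.004,-0.001,0.015,0,-1]],
])

```text
clock: 20.7
tool_pos: [0.5059, -0.3073, 0.1025]
orientation: [180.0, -0.0, -119.9]
force: [0.1, -0.3, -2.4]
opening: 0.0559
gripper_force: 30.0
```

There's no contact at 56 mm, so the beaker is entering the well. I'll keep lowering it.

Request:
carry_out([
  [[0,0,0.01,0,-1],[0,0,0.02,0,-1],[0,0,0.03,0,-1],[0,0,0.04,0,-1],[0,0,0.04,0,-1]],
])

```text
clock: 21.2
tool_pos: [0.5057, -0.3073, 0.0943]
orientation: [180.0, -0.0, -119.9]
force: [-0.0, -0.6, -3.5]
opening: 0.0554
gripper_force: 30.0
```

Request:
carry_out([
  [[0,0,0.008,0,-1],[0,0,0.015,0,-1],[0,0,0.02,0,-1],[0,0,0.025,0,-1],[0,0,0.025,0,-1]],
])

```text
clock: 21.7
tool_pos: [0.5059, -0.3073, 0.0896]
orientation: [180.0, -0.0, -119.9]
force: [-0.2, 0.1, -2.3]
opening: 0.0554
gripper_force: 30.0
```

Underside is at about 43 mm and still free.

Request:
carry_out([
  [[0,0,0.003,0,-1],[0,0,0.006,0,-1],[0,0,0.01,0,-1],[0,0,0.013,0,-1],[0,0,0.013,0,-1]],
])

```text
clock: 22.2
tool_pos: [0.5059, -0.3074, 0.0871]
orientation: [180.0, -0.0, -119.9]
force: [0.5, -0.3, -2.7]
opening: 0.0555
gripper_force: 30.0
```

Request:
carry_out([
  [[0,0,0.002,0,-1],[0,0,0.004,0,-1],[0,0,0.005,0,-1],[0,0,0.005,0,-1],[0,0,0.005,0,-1]],
])

```text
clock: 22.7
tool_pos: [0.506, -0.3073, 0.0862]
orientation: [180.0, 0.0, -119.9]
force: [-0.7, -0.5, -2.6]
opening: 0.0557
gripper_force: 30.0
```

Request:
carry_out([
  [[0,0,0.002,0,-1],[0,0,0.004,0,-1],[0,0,0.005,0,-1],[0,0,0.005,0,-1],[0,0,0.005,0,-1]],
])

```text
clock: 23.2
tool_pos: [0.506, -0.3074, 0.0854]
orientation: [-180.0, -0.0, -119.9]
force: [-1.2, 0.5, 1.9]
opening: 0.0558
gripper_force: 30.0
```

It's seated at about 39 mm with the weight off the wrist. I'll let go, rise and check.

Request:
carry_out([
  [[0,0,0,0,0.3],[0,0,0,0,0.45],[0,0,0,0,0.7],[0,0,0,0,1],[0,0,0,0,1]],
])

```text
clock: 23.7
tool_pos: [0.506, -0.3074, 0.0851]
orientation: [-180.0, -0.0, -119.9]
force: [0.1, 0.1, 0.2]
opening: 0.0823
gripper_force: 0.0
```

Request:
carry_out([
  [[0,0,0,0,1],[0,0,0,0,1],[0,0,-0.05,0,1],[0,0,-0.15,0,1],[0,0,-0.3,0,1]],
])

```text
clock: 24.2
tool_pos: [0.505, -0.3071, 0.145]
orientation: [179.8, -0.0, -119.9]
force: [0.2, -0.5, 0.4]
opening: 0.0875
gripper_force: 0.0
```

Request:
carry_out([
  [[0,0,-0.2,0,1],[0,0,-0.45,0,1],[0,0,-0.5,0,1],[0,0,-0.5,0,1],[0,0,-0.5,0,1]],
])

```text
clock: 24.7
tool_pos: [0.5057, -0.3071, 0.2451]
orientation: [180.0, 0.0, -119.9]
force: [0.3, -0.4, -0.8]
opening: 0.0876
gripper_force: 0.0
```

```bash
python3 - <<'E'
from h import *
s=ctrl.snapshot("side"); w=ctrl.snapshot("wrist"); o=ctrl.get_obs(); print(o["clock"],o["tool_pos"],o["force"])
a=cv2.resize(s["color"][90:190,220:330],None,fx=3.6,fy=3.6); b=cv2.resize(w["color"][100:290,155:365],(398,360))
cv2.imwrite("pics/fin.png",cv2.cvtColor(np.hstack([a,b]),cv2.COLOR_RGB2BGR))
for p in (s,w): print([(r["centre"],round(r["p"],2),onz(p,r["centre"],.0395).round(3)) for r in ctrl.spot_point(p,"casting")[:3]])
print(proj(s,(.506,-.307,.0395)),proj(s,(.506,-.307,.1245)))
E
```

```text
24.8 [ 0.50523977 -0.30703342  0.24383611] [-0.35334283 -0.03707119  0.2768705 ]
[([269.4, 159.5], 0.79, array([ 0.522, -0.288,  0.039])), ([284.9, 226.0], 0.7, array([0.459, 0.045, 0.039])), ([177.9, 274.1], 0.27, array([0.688, 0.248, 0.039]))]
[([253.1, 174.3], 0.67, array([ 0.505, -0.309,  0.039]))]
[274.9689578  156.81881783] [275.84771653 132.32077015]
```

View pics/fin.png

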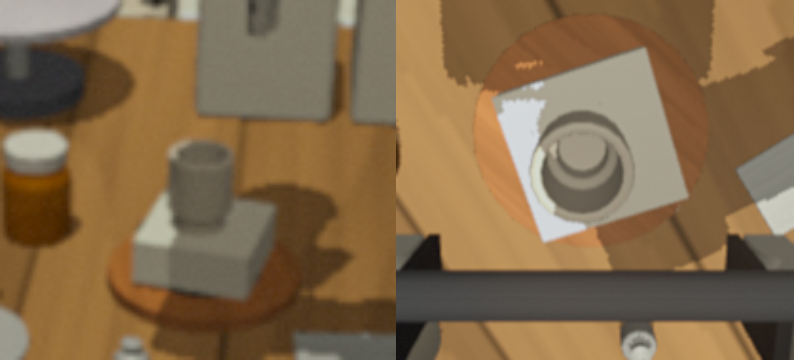

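The beaker stands upright in the round block's well with its foot sunk in. In the side crop its rim is at about (200,155). The gripper is clear, so I'll hand it in.

```bash
python3 -c "
from plant import ctrl
print(ctrl.close_job())"
```

```text
the job is handed in; nothing more can be done
None
```

The pan stayed up when I weighed the beaker, so I seated it upright and fully home (underside at about 39 mm) in the round board's well, let go of it and handed the job in at about 25 s; no verdict came back.

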